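# Tip the drill bit out of its red tube

## Robot

A 7-joint arm with a two-finger parallel gripper is mounted at the origin on the work surface. World frame = base frame: x ahead of the robot, y to its left, z up, the work surface at z = 0. Lengths are in mm, angles in rad, forces in N, time in s.
With the tool pointing down it reaches from about 400 to 900 mm from the base axis. Payload 5.5 kg.
Tool frame: the origin (TCP) lies on the centre line of the jaws, within the pads' length; the fingertips stand 19 mm ahead of it and the grasp point (between the pads) is the TCP; z points along the fingers, y is the line along which they close (so a half turn about z gives the same grasp; the last joint's range is limited). The gripper opens to 85 mm and grips with 20 to 120 N. Pads are 22 mm wide; open, the fingers measure 114 mm over their backs; the gripper's body (76 mm by 85 mm) begins 54 mm behind the grasp point. The pads swing forward as they close: fully open they stand 13 mm farther back than shut.
Start: joints at [1.446, 0.501, -0.427, 1.55, 0.221, 1.138, -0.21], TCP at [245.831, -601.72, 250.31] pointing down, gripper open.
Joint ranges: [-2.88, 2.88], [-0.31, 2.03], [-1.54, 1.56], [0.2, 2.42], [-1.41, 4.55], [0.19, 2.02], [-2.57, 2.57]. Speed limits (rad/s): [2.57, 2.57, 3.14, 3.14, 3.14, 3.14, 3.14].

## Interface

Orientations are given as a rotation vector (axis times angle).
In Python, from plant import state, capture, job_done gives the robot as it stands.
- The arm moves only by the tool drive_tool, never from a script. Its argument "steps" is a list that holds one entry, the list of rows, each a list of 5 numbers: the closure, from -1 (fully open) to 1 (shut), then the shift along the world's x, y, z in units of 30 mm (1.0 is 30 mm), then the turn about the world's z in units of 5 degrees (1.0 is 5 degrees). A call has 1 to 8 rows; each row is the pose to reach, as a shift and turn from the pose commanded when the call began; what a row does not reach only later rows make up. A row lasts 1/12 s, in which the tool goes at most 41.7 mm and 7.16 degrees, less where a joint would pass 70% of its speed; a pose out of reach is approached as far as the arm can. A call with a gripper value outside its range is refused whole. The fingers move at their own pace and stop on an object; "force" is the grip in N (left out, the last holds). Time passes only in rows, so rows that repeat a pose let the fingers close. It gives the time, the measured TCP pose, the force, the opening and the grip force at its end, in the units of the state.
- state(): the state, without advancing time (a new reading comes with each control period).
- capture(name): name is "scene" or "top" or "wrist"; returns a dict with "image" (400x640x3 uint8, red, green, blue), "intrinsics" (3x3 intrinsics, pixels), "R" (3x3) and "t" (3): a world point X has camera coordinates R X + t. Camera axes: x right, y down, z forward; pixel columns grow to the right and rows downward; lengths in mm; the calibration is good to about 2 mm. A picture is of the moment at which its call begins. There is no depth.
- job_done(): hands the job in; it is judged then, once.
The state is a dict: "t": time; "q": joint angles; "dq": joint speeds; "joint_torque": joint torques, N m; "position": TCP position; "eef_rot": TCP orientation; "contact_force": force on the tool from outside, world axes, zero at the start; "torque": the same for the moment, N m; "width": opening from 0.0 (shut) to 1.0 (fully open); "grasp_force": force on a finger pad.
Only numpy, scipy, OpenCV 4.12 (cv2) and the standard library are available. Lean on these libraries where they do the work, as an engineer would, in place of code of your own. Each camera call takes 0.05 s, during which the arm holds its last target. There are 200 camera calls.

## Task

Get the drill bit out of the red-trimmed tube: press the red pad down to tip the tube right over so that the bit slides out against the stop plate, let the tube come back level, then take the bit by its bare end, draw it out and lay it gently down flat inside the yellow tray. Do not tip the blue-trimmed tube.

Things in the scene. Friction and masses are not known exactly. Their poses are not given: they have to be found in the camera images.
- pad_red (a point): Top centre of the red press pad (32 mm by 34) on the red-trimmed tube; turns with it: x to the tube's mouth, z up. Tube: level at rest, 22 mm thick, axis 24 mm below pad top, mouth 28 mm ahead of pad, hinge 72 mm behind it on the axis, 120 mm above bench. Pressed straight down (3 to 10 N) it tips mouth-down, at most 38 deg (36 to 40 mm of press is ample); let go, a spring levels it in 1 s.
- bit: Drill bit, 10 mm thick, 140 long, 70 g. Origin at its middle; x along it to the bare steel shank end, which faces the mouth, 26 to 40 mm inside the red tube at the start; it may roll about x. Past about 20 deg of tip it slides out to a stop plate 170 mm from the hinge and stays 70 mm out as the tube levels; the plate's edge then is 38 mm below the tube's axis: draw the bit out level over it.
- tray: Yellow tray fixed to the bench, 240 mm (its x) by 140 mm (its y), open on top, rim 25 mm high, walls and floor 4 mm. Origin under its centre at bench height, z up.
- pad_blue (a point): The same pad in blue, on the neighbouring blue-trimmed tube that is to be left alone: same stand (base 300 x 80 mm), sizes and axes; an old dark bit is inside. The two stands lie side by side, roughly crosswise in front of the robot, mouths to its left, red or blue nearer the robot.

How it is judged (in metres and radians):
On the way, in this order (a step that is already met when the one before it is completed fails the run):
1. the red tube is tipped mouth-down by at least 26 degrees (angle between pad_red's own z axis and vertical above 0.45 rad), for 0.1 s.
2. the red tube is back within 9 degrees of level, with the bit's shank sticking 40 to 105 mm out of its mouth (angle between pad_red's own z axis and vertical below 0.16 rad and x of bit in the frame of pad_red between -0.002 and 0.063 m and y of bit in the frame of pad_red between -0.015 and 0.015 m and z of bit in the frame of pad_red between -0.045 and -0.01 m), for 0.2 s.
At the end, for the whole second after the job is handed in: The bit lies inside the yellow tray, flat on its floor (axis level within about 10 degrees, axis less than 20 mm above the bench), released and at rest; the red tube is back level (within 9 degrees) (x of bit in the frame of tray between -0.1 and 0.1 m and y of bit in the frame of tray between -0.066 and 0.066 m and z of bit in the frame of tray below 0.02 m and angle between bit's own x axis and vertical between 1.4 and 1.75 rad and linear speed of bit below 0.03 m/s and angle between pad_red's own z axis and vertical below 0.16 rad); the robot touches nothing.
It fails at once if the blue tube is tipped by more than 11 degrees (angle between pad_blue's own z axis and vertical above 0.2 rad).
It fails at once if the bit is dropped into the tray (falling free at over 0.9 m/s near it, about 40 mm of fall) (linear speed of bit above 0.9 m/s and contact force between the fingers and bit below 0.05 N and horizontal distance between bit and tray below 0.12 m).
It also fails if it takes over 51 s, if anything falls off the work surface, if the arm or the gripper's body presses on something with over 40 N, if the wrist force passes 120 N, or if a joint passes its speed limit or range.

## Working session

There is one attempt and no reset: what is moved stays moved. The work goes in short steps, Python scripts to look and compute and a tool call to move; the robot and the scene stay as the last step left them, time stands still between calls to the robot, and variables do not carry over. Pictures are saved under pics/ and viewed, at most 10 in all, crops included, and the job is handed in when it is done.

Besides the shell and the picture viewer there is one more tool, called after "Call:" as name([rows], argument=value, ...), one row to a line, values as JSON. drive_tool: Moves the arm, as the interface text tells. Its arguments: {"type":"object","properties":{"steps":{"type":"array"},"force":{"type":"number"}},"required":["steps"]}

```bash
mkdir -p pics
python3 - <<'E'
from plant import state,capture
import cv2,numpy as np,pickle
D={}
for n in("scene","top"):
    c=capture(n);D[n]=c;cv2.imwrite(f"pics/{n}0.png",c["image"][:,:,::-1])
    print(n,c["intrinsics"],c["R"],c["t"])
pickle.dump(D,open("d.pkl","wb"))
s=state();print(s["t"],s["position"],s["eef_rot"],s["width"])
E
```

```text
scene [[461.26252905   0.         320.75314916]
 [  0.         461.26252905 199.22079799]
 [  0.           0.           1.        ]] [[-0.89867901  0.43858375  0.00450834]
 [ 0.31584703  0.65424922 -0.68716709]
 [-0.3043299  -0.6161187  -0.72648542]] [ 502.19128782  -99.48080884 1150.04849513]
top [[413.28811008   0.         317.3737112 ]
 [  0.         413.28811008 203.67588155]
 [  0.           0.           1.        ]] [[-4.90354387e-03 -9.99403349e-01  3.41891880e-02]
 [-9.85593139e-01 -9.50115792e-04 -1.69130899e-01]
 [ 1.69062471e-01 -3.45259699e-02 -9.85000426e-01]] [-19.93477103 555.9459494  902.72373683]
0.1 [ 245.53736041 -601.21509952  249.36989358] [-3.08102905e+00 -6.05115204e-01  4.84056750e-04] 0.998940355741069
```

View pics/top0.png

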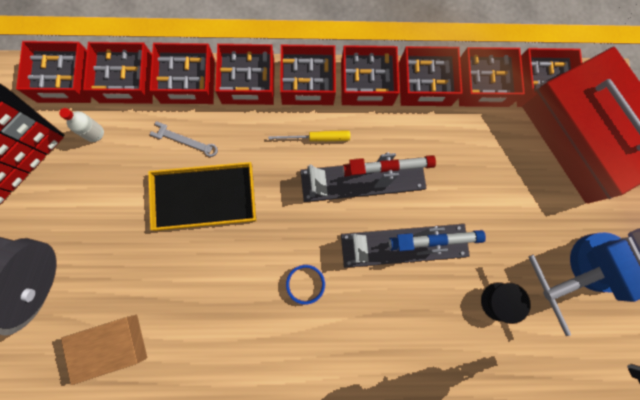

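View pics/scene0.png

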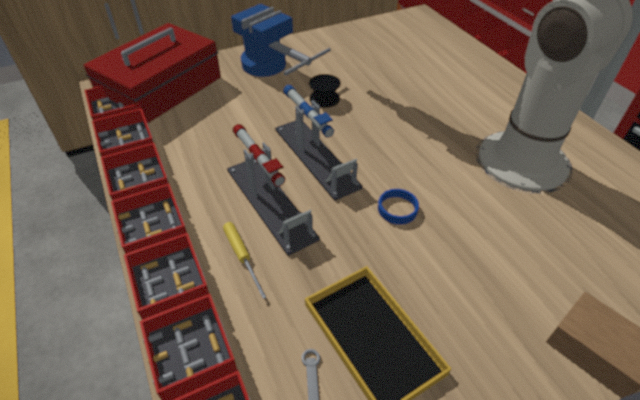

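The top view shows the red tube with its pad at about (356,167) and rear cap at (431,161). The blue tube, nearer the robot, has its pad at about (403,242), and the tray is centred near (202,197). The scene view agrees: red pad at about (272,173), red mouth at (280,180).

```bash
cat > h.py <<'E'
import numpy as np,cv2
def ray(c,u,v):
    d=c["R"].T@np.linalg.inv(c["intrinsics"])@np.array([u,v,1.]);return -c["R"].T@c["t"],d
def onz(c,u,v,z):
    o,d=ray(c,u,v);return o+d*(z-o[2])/d[2]
def tri(c1,p1,c2,p2):
    A=np.zeros((3,3));b=np.zeros(3);L=[]
    for c,p in((c1,p1),(c2,p2)):
        o,d=ray(c,*p);d/=np.linalg.norm(d);P=np.eye(3)-np.outer(d,d);A+=P;b+=P@o;L.append((o,P))
    X=np.linalg.solve(A,b);return X,[np.linalg.norm(P@(X-o)) for o,P in L]
def proj(c,X):
    p=c["intrinsics"]@(c["R"]@np.asarray(X,float)+c["t"]);return p[:2]/p[2]
def blobs(m,amin=15):
    n,l,s,ce=cv2.connectedComponentsWithStats(m.astype(np.uint8));return [(s[i],ce[i],l==i) for i in range(1,n) if s[i][4]>=amin]
E
python3 - <<'E'
from h import *
import pickle
D=pickle.load(open("d.pkl","rb"))
for n,box in(("top",(280,140,500,275)),("scene",(220,80,370,260))):
    c=D[n];im=c["image"];hsv=cv2.cvtColor(im,cv2.COLOR_RGB2HSV);H,S,V=cv2.split(hsv)
    x0,y0,x1,y1=box;w=np.zeros(H.shape,bool);w[y0:y1,x0:x1]=1
    for nm,m in(("red",((H<8)|(H>172))&(S>150)&(V>60)),("blue",(H>100)&(H<125)&(S>130)&(V>60))):
        for s,ce,l in blobs(m&w,10):
            r=cv2.minAreaRect(np.argwhere(l)[:,::-1].astype(np.float32));print(n,nm,s,ce.round(1),np.round(cv2.boxPoints(r),1).tolist())
    m=(H>18)&(H<32)&(S>170)&(V>90)
    b=(140,155,265,240) if n=="top" else (295,260,455,400)
    w[:]=0;w[b[1]:b[3],b[0]:b[2]]=1
    for s,ce,l in blobs(m&w,60):
        pts=np.argwhere(l)[:,::-1].astype(np.float32)
        r=cv2.minAreaRect(pts);bp=cv2.boxPoints(r);print(n,"tray",s,r)
        if n=="top":
            P=np.array([onz(c,*p,25) for p in bp]);print(P.round(1),P.mean(0),[np.linalg.norm(P[i]-P[i-1]).round(1) for i in range(4)])
a=cv2.resize(D["top"]["image"][145:275,280:495],None,fx=3.6,fy=3.6,interpolation=2)
cv2.imwrite("pics/c1.png",a[:,:,::-1])
E
```

```text
top red [426 156  10  12  95] [430.7 161.1] [[425.8999938964844, 156.0], [434.6000061035156, 155.10000610351562], [435.70001220703125, 166.3000030517578], [427.0, 167.1999969482422]]
top red [344 159  22  17 293] [354.8 167.3] [[343.20001220703125, 159.89999389648438], [363.8999938964844, 158.1999969482422], [365.20001220703125, 173.60000610351562], [344.5, 175.39999389648438]]
top red [381 160  18  12 173] [389.6 165.2] [[380.79998779296875, 161.0], [397.6000061035156, 159.3000030517578], [398.70001220703125, 169.60000610351562], [381.79998779296875, 171.3000030517578]]
top blue [475 231  10  11  86] [479.9 235.9] [[475.0, 231.0], [484.0, 231.0], [484.0, 241.0], [475.0, 241.0]]
top blue [391 233  24  18 335] [402.8 242.3] [[390.3999938964844, 234.8000030517578], [412.6000061035156, 232.8000030517578], [414.20001220703125, 249.8000030517578], [392.0, 251.8000030517578]]
top blue [428 234  20  12 191] [438.  239.4] [[428.0, 235.0], [446.3999938964844, 233.3000030517578], [447.3999938964844, 243.89999389648438], [429.0, 245.5]]
top blue [289 265  33  10  72] [304.8 268.8] [[289.0, 274.
[... 913 characters left out ...]
3  10  10  36] [275.7 176.4] [[270.0, 178.5], [278.0, 171.5], [281.0, 175.0], [273.0, 182.0]]
scene blue [284  86   8   8  33] [287.1  88.7] [[282.5, 89.5], [288.0, 84.0], [291.5, 87.5], [286.0, 93.0]]
scene blue [300 103  12  11  66] [305.4 107.4] [[298.5, 106.5], [304.0, 101.0], [311.0, 108.0], [305.5, 113.5]]
scene blue [315 113  16  11 100] [322.4 118.3] [[314.6000061035156, 117.19999694824219], [326.20001220703125, 111.4000015258789], [330.20001220703125, 119.4000015258789], [318.6000061035156, 125.19999694824219]]
scene blue [323 126   7   6  21] [325.5 128.2] [[321.70001220703125, 129.39999389648438], [327.29998779296875, 124.9000015258789], [329.0, 127.0], [323.3999938964844, 131.5]]
```

View pics/c1.png

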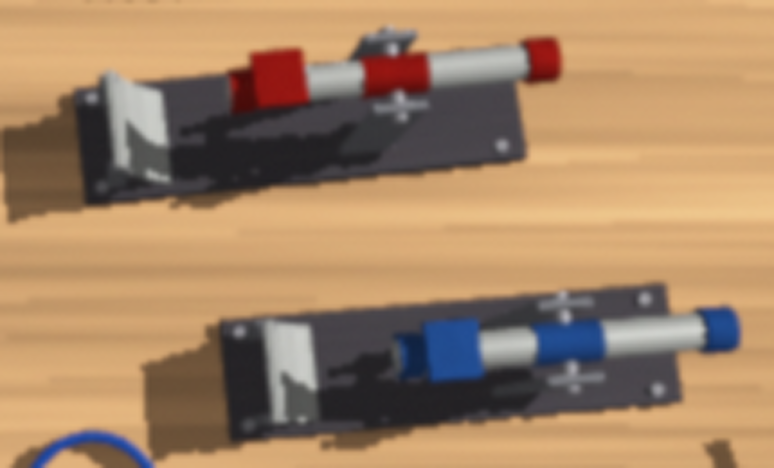

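The crop shows the red pad top as a lighter square centred at about (357.3,166.7) in full-image pixels, with the mouth ring at (347,170) and the hinge ring at (390,165). The blue pad is at about (406,242).

Run:
```python
from h import *
import pickle
D=pickle.load(open("d.pkl","rb"));T,S=D["top"],D["scene"]
c=lambda u,v:(280+u/3.6-.4,145+v/3.6-.4)
R=np.round
print("pad z144",R(onz(T,*c(278,78),144)),"corners",[R(onz(T,*c(*p),144)).tolist() for p in((250,54),(302,50),(306,104),(255,107))])
h=onz(T,*c(397,74),121);k=onz(T,*c(542,59),121);m=onz(T,*c(241,92),121)
print("hinge,cap,mouthring",R(h),R(k),R(m)); d=m-k;print("yaw",np.degrees(np.arctan2(d[1],d[0])),"hinge-padlen")
print("base corners", [R(onz(T,*c(*p),8)).tolist() for p in((76,92),(88,205),(525,155))])
print("stop plate top",[R(onz(T,*c(*p),82)).tolist() for p in((103,73),(152,90),(118,165),(170,180))])
print("tri pad",tri(T,c(278,78),S,(272.5,165.2)),"cap",tri(T,c(542,59),S,(237,127.8)),"hinge",tri(T,c(397,74),S,(255.2,150.4)))
print("blue pad",R(onz(T,*c(452,350),144)),"cap",R(onz(T,*c(718,328),121)))
print("tray",R(onz(T,200.7,196,25)))
im=S["image"];H,Sa,V=cv2.split(cv2.cvtColor(im,cv2.COLOR_RGB2HSV))
w=(((H>15)&(H<35)&(Sa>150)&(V>70)));w[:260]=0;w[:,:295]=0;w[:,455:]=0
b=max(blobs(w),key=lambda b:b[0][4]);hull=cv2.convexHull(np.argwhere(b[2])[:,::-1].astype(np.int32));q=cv2.approxPolyDP(hull,6,True)[:,0]
print(q.tolist(),[R(onz(S,*map(float,p),25)).tolist() for p in q])
im=T["image"];H,Sa,V=cv2.split(cv2.cvtColor(im,cv2.COLOR_RGB2HSV))
w=((H>15)&(H<35)&(Sa>170)&(V>90));w[:155]=0;w[240:]=0;w[:,:140]=0;w[:,265:]=0
b=max(blobs(w),key=lambda b:b[0][4]);hull=cv2.convexHull(np.argwhere(b[2])[:,::-1].astype(np.int32));q=cv2.approxPolyDP(hull,4,True)[:,0]
print(q.tolist(),[R(onz(T,*map(float,p),25)).tolist() for p in q])
```

```text
pad z144 [ 619. -101.  144.] corners [[634.0, -85.0, 144.0], [636.0, -116.0, 144.0], [604.0, -117.0, 144.0], [602.0, -87.0, 144.0]]
hinge,cap,mouthring [ 628. -176.  121.] [ 638. -265.  121.] [617. -82. 121.]
yaw 96.62254611299014 hinge-padlen
base corners [[645.0, 18.0, 8.0], [568.0, 10.0, 8.0], [603.0, -286.0, 8.0]]
stop plate top [[639.0, 0.0, 82.0], [628.0, -30.0, 82.0], [580.0, -9.0, 82.0], [571.0, -41.0, 82.0]]
tri pad (array([ 618.63049807, -100.60010068,  142.98711348]), [np.float64(1.0462763810391917), np.float64(1.046276381039259)]) cap (array([ 636.99193774, -263.29562351,  127.84370536]), [np.float64(1.0936761726951836), np.float64(1.0936761726950792)]) hinge (array([ 627.33550176, -175.35277887,  126.50637299]), [np.float64(0.7105060421037943), np.float64(0.7105060421039716)])
blue pad [ 460. -197.  144.] cap [ 475. -361.  121.]
tray [578. 251.  25.]
[[447, 374], [410, 399], [369, 399], [306, 299], [366, 267]] [[509.0, 367.0, 25.0], [586.0, 374.0, 25.0], [644.0, 346.0, 25.0], [658.0, 140.0, 25.0], [523.0, 127.0, 25.0]]
[[255, 220], [151, 230], [148, 172], [250, 162]] [[521.0, 124.0, 25.0], [498.0, 361.0, 25.0], [635.0, 377.0, 25.0], [660.0, 138.0, 25.0]]
```

Call:
drive_tool([
  [[1,0,0,2,0],[1,0,0,2,0],[1,12.45,16.67,2,14.9],[1,12.45,16.67,2,14.9],[1,12.45,16.67,2,14.9],[1,12.45,16.67,2,14.9],[1,12.45,16.67,2,14.9],[1,12.45,16.67,2,14.9]],
], force=40)

```text
t: 0.77
position: [396.0, -399.5, 310.1]
eef_rot: [-2.641, -1.7, 0.001]
contact_force: [0.9, 0.0, -0.4]
width: -0.001
grasp_force: 0.0
```

Call:
drive_tool([
  [[1,7.43,9.95,0,6.2],[1,7.43,9.95,0,6.2],[1,7.43,9.95,0,6.2],[1,7.43,9.95,0,6.2],[1,7.43,9.95,0,6.2],[1,7.43,9.95,0,6.2],[1,7.43,9.95,0,6.2],[1,7.43,9.95,0,6.2]],
])

```text
t: 1.43
position: [595.4, -132.9, 309.9]
eef_rot: [-2.099, -2.337, 0.001]
contact_force: [1.2, -0.6, -0.4]
width: 0.002
grasp_force: 0.0
```

Call:
drive_tool([
  [[1,0.79,1.06,0,0.1],[1,0.79,1.06,-2,0.1],[1,0.79,1.06,-4.2,0.1],[1,0.79,1.06,-4.2,0.1],[1,0.79,1.06,-4.2,0.1],[1,0.79,1.06,-4.2,0.1],[1,0.79,1.06,-4.2,0.1]],
])

```text
t: 2.02
position: [619.7, -102.4, 186.2]
eef_rot: [2.087, 2.346, 0.003]
contact_force: [1.1, 0.4, 0.3]
width: 0.002
grasp_force: 0.0
```

Run:
```python
from h import *
from plant import *
import pickle
s=state();print(s["position"],s["eef_rot"])
D={n:capture(n) for n in("scene","top","wrist")};pickle.dump(D,open("d1.pkl","wb"))
t=D["top"]["image"][100:250,270:470];w=D["wrist"]["image"]
a=cv2.resize(t,(400,300));b=cv2.resize(D["scene"]["image"][90:240,200:400],(400,300));c=cv2.resize(w,(480,300))
cv2.imwrite("pics/p1.png",np.vstack([np.hstack([a,b]),np.hstack([c,np.zeros((300,320,3),np.uint8)])])[:,:,::-1])
```

```text
[ 619.66309586 -102.37476939  186.154589  ] [2.08742506 2.34631513 0.00252924]
```

View pics/p1.png

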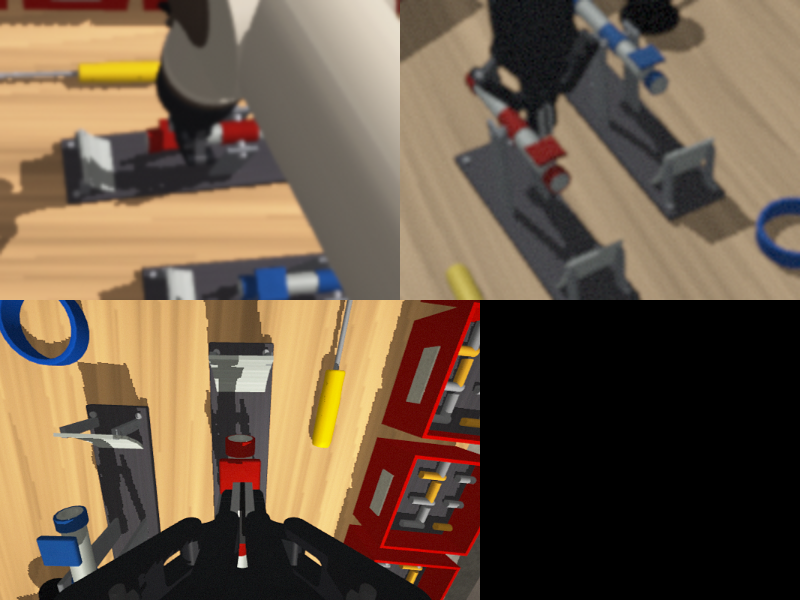

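The wrist view shows the closed fingers centred over the red pad at about (241,475) of the mosaic, with the tube running straight up the image. I'll press now.

Call:
drive_tool([
  [[1,0,0,-0.5,0],[1,0,0,-0.8,0],[1,0,0,-1.0,0],[1,0,0,-1.2,0],[1,0,0,-1.35,0],[1,0,0,-1.5,0]],
])

```text
t: 2.67
position: [619.3, -99.3, 140.3]
eef_rot: [-2.085, -2.349, -0.006]
contact_force: [-2.4, 6.7, 8.9]
width: 0.001
grasp_force: 5.0
```

Call:
drive_tool([
  [[1,0,0,-0.2,0],[1,0,0,-0.35,0],[1,0,0,-0.5,0],[1,0,0,-0.5,0],[1,0,0,-0.5,0]],
])

```text
t: 3.08
position: [619.4, -100.5, 125.0]
eef_rot: [2.086, 2.349, 0.004]
contact_force: [0.4, 3.8, 5.7]
width: 0.003
grasp_force: 3.3
```

Run:
```python
from h import *
from plant import *
s=state();print(s["position"],s["contact_force"])
c=capture("scene")["image"];w=capture("wrist")["image"]
cv2.imwrite("pics/p2.png",np.hstack([cv2.resize(c[90:240,200:400],(400,300)),cv2.resize(w[50:,120:520],(400,300))])[:,:,::-1])
```

```text
[ 619.41439348 -100.51713208  124.96174796] [0.41324385 3.79138129 5.72315823]
```

View pics/p2.png

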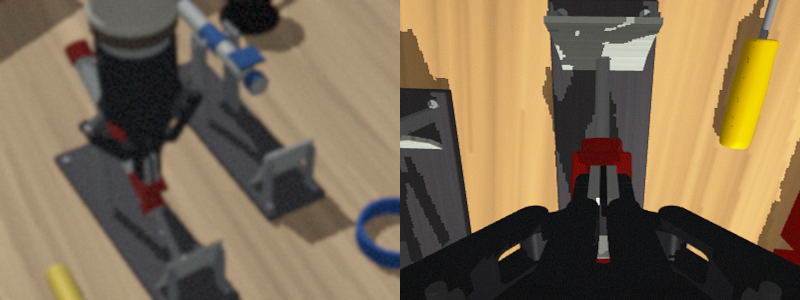

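The tube is tipped. The grey bit now runs from the red mouth ring to the stop plate, about (601,60) to (601,140) in the mosaic. I'll let the tube back up.

Call:
drive_tool([
  [[1,0,0,0.3,0],[1,0,0,0.6,0],[1,0,0,0.9,0],[1,0,0,1.2,0],[1,0,0,1.5,0],[1,0,0,1.8,0],[1,0,0,2.5,0],[-0.2,0,0,4,0]],
])

```text
t: 3.85
position: [615.4, -103.1, 237.9]
eef_rot: [-2.084, -2.342, 0.007]
contact_force: [0.1, -0.8, 0.6]
width: 0.125
grasp_force: 0.0
```

Call:
drive_tool([
  [[-0.2,0,0,1,0],[-0.2,0,0,1,0],[-0.2,0,0,1,0],[-0.2,0,0,1,0],[-0.2,0,0,1,0],[-0.2,0,0,1,0],[-0.2,0,0,1,0],[-0.2,0,0,1,0]],
])

```text
t: 4.52
position: [618.2, -102.5, 270.0]
eef_rot: [-2.087, -2.346, 0.001]
contact_force: [0.4, 0.6, -0.3]
width: 0.6
grasp_force: 0.0
```

Run:
```python
from h import *
from plant import *
import pickle
s=state();print(s["t"],s["position"],s["eef_rot"],s["width"])
D={n:capture(n) for n in("scene","top","wrist")};pickle.dump(D,open("d2.pkl","wb"))
t=D["top"]["image"][120:220,280:410];S=D["scene"]["image"][110:260,220:360];w=D["wrist"]["image"]
a=cv2.resize(t,(390,300));b=cv2.resize(S,(400,300));b=cv2.resize(S,(410,300))
c=cv2.resize(w[:300,160:560],(400,300))
cv2.imwrite("pics/p3.png",np.vstack([np.hstack([a,b]),np.hstack([c,np.zeros((300,400,3),np.uint8)])])[:,:,::-1])
```

```text
4.5167 [ 618.15502772 -102.47879672  270.0432583 ] [-2.08683674e+00 -2.34627038e+00  8.65020705e-04] 0.5995171002826478
```

View pics/p3.png

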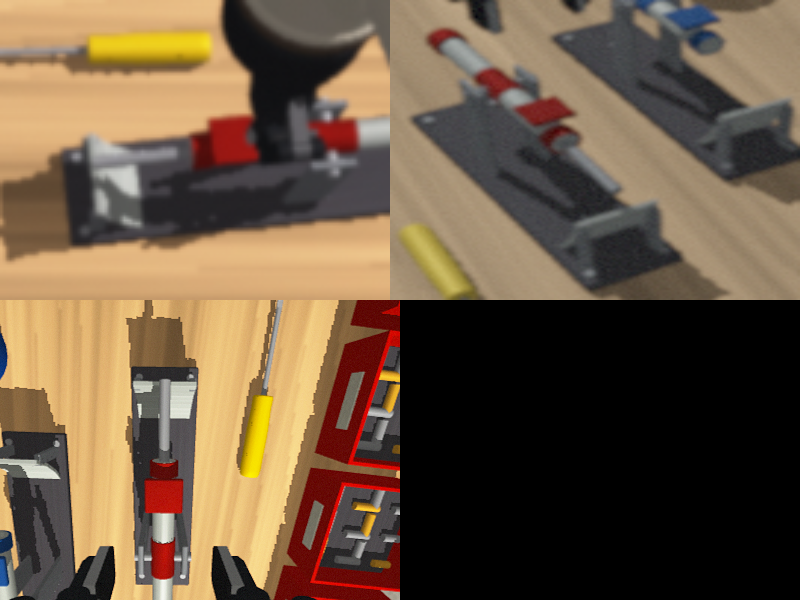

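The tube is level again and the bit sticks out. Its tip is at about (325,78) in the wrist image, (319,171) in the top view and (297,205) in the scene view.

Run:
```python
from h import *
import pickle
D=pickle.load(open("d2.pkl","rb"));W,T,S=D["wrist"],D["top"],D["scene"]
for z in(118,):
    for p in((325,78),(325,160),(325,196)):print("wrist",p,onz(W,*p,z if p[1]<190 else 144).round(1))
    for p in((319.3,170.7),(344.3,170)):print("top",onz(T,*p,z).round(1))
print(tri(T,(319.3,170.7),S,(297.5,205)),tri(W,(325,78),S,(297.5,205)))
print("tray corners in wrist? proj centre",proj(W,(578,250,0)))
```

```text
wrist (325, 78) [608.4  -4.7 118. ]
wrist (325, 160) [616.9 -75.5 118. ]
wrist (325, 196) [ 619.9 -102.3  144. ]
top [616.  -23.1 118. ]
top [617.8 -77.2 118. ]
(array([611.00955006, -18.00848241, 106.45186692]), [np.float64(9.443101126594904), np.float64(9.443101126594911)]) (array([607.71653997,  -4.21824143, 114.33208664]), [np.float64(0.6903077543779667), np.float64(0.6903077543777056)])
tray corners in wrist? proj centre [ 324.35614917 -200.19340934]
```

Call:
drive_tool([
  [[-0.2,-0.14,1.66,0,0],[-0.2,-0.14,1.66,-1,0],[-0.2,-0.14,1.66,-2.2,0],[-0.2,-0.14,1.66,-3.2,0],[-0.2,-0.14,1.66,-4.0,0],[-0.2,-0.14,1.66,-4.4,0],[-0.2,-0.14,1.66,-4.77,0],[-0.2,-0.14,1.66,-4.77,0]],
])

```text
t: 5.33
position: [613.5, -52.8, 126.1]
eef_rot: [-2.087, -2.345, 0.002]
contact_force: [0.1, 0.4, -0.2]
width: 0.602
grasp_force: 0.0
```

Run:
```python
from h import *
from plant import *
s=state();print(s["t"],s["position"],s["contact_force"],s["width"])
c=capture("scene")["image"];w=capture("wrist")["image"]
cv2.imwrite("pics/p4.png",np.hstack([cv2.resize(c[110:260,220:360],(410,440)),cv2.resize(w[:,160:500],(374,440))])[:,:,::-1])
```

```text
5.3333 [613.4809344  -52.76330556 126.14476489] [ 0.05132766  0.35010375 -0.21497894] 0.6022821609011856
```

View pics/p4.png

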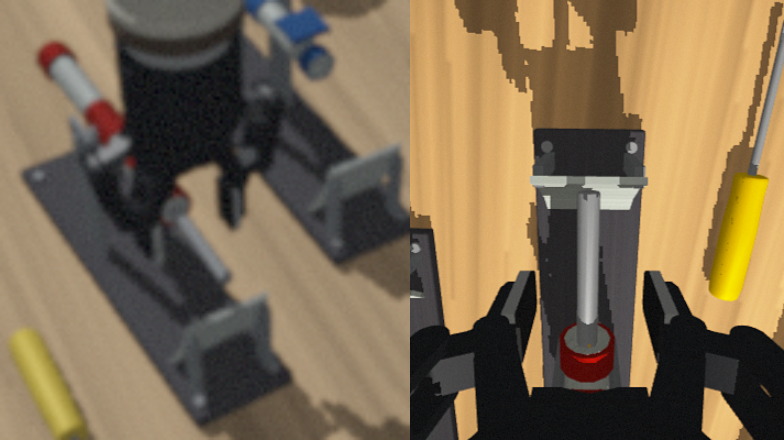

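The open fingers, at about x=527 and x=650, straddle the bit at x=588, just ahead of the red mouth. I'll close on it.

Call:
drive_tool([
  [[1,0,0,0,0],[1,0,0,0,0],[1,0,0,0,0],[1,0,0,0,0],[1,0,0,0,0],[1,0,0,0,0],[1,0,0,0,0],[1,0,0,0,0]],
], force=70)

```text
t: 6.1
position: [614.6, -52.7, 128.1]
eef_rot: [2.088, 2.347, 0.0]
contact_force: [-0.2, 1.1, 2.0]
width: 0.08
grasp_force: 70.2
```

Call:
drive_tool([
  [[1,-0.04,0.3,0,0],[1,-0.1,0.8,0,0],[1,-0.16,1.4,0,0],[1,-0.24,2.0,0,0],[1,-0.31,2.6,0,0],[1,-0.38,3.2,0,0],[1,-0.45,3.8,0,0],[1,-0.45,3.8,0,0]],
])

```text
t: 6.77
position: [599.2, 67.6, 127.9]
eef_rot: [-2.078, -2.352, -0.003]
contact_force: [-0.8, 1.4, 0.1]
width: 0.079
grasp_force: 70.1
```

Run:
```python
from h import *
from plant import *
s=state();print(s["t"],s["position"],s["contact_force"],s["width"],s["grasp_force"])
c=capture("scene")["image"];w=capture("wrist")["image"]
cv2.imwrite("pics/p5.png",np.hstack([cv2.resize(c[110:310,220:400],(396,440)),cv2.resize(w[:,160:500],(374,440))])[:,:,::-1])
```

```text
6.7667 [599.21847365  67.57670762 127.91327196] [-0.8472563   1.40573835  0.14709645] 0.07914302669312269 70.11212825775146
```

View pics/p5.png

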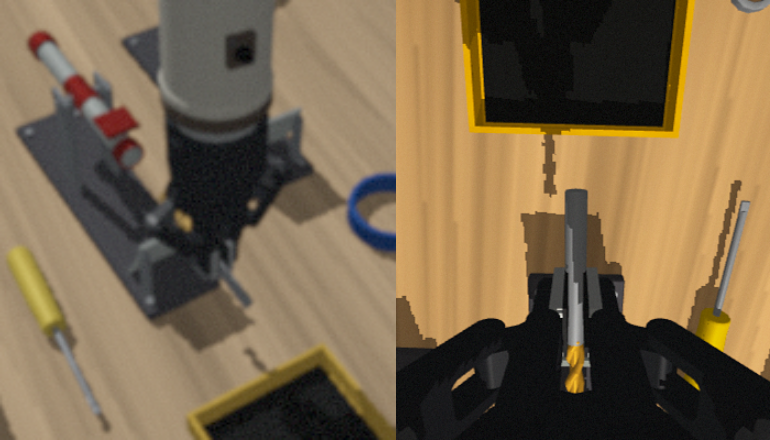

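The bit is clear of the tube and held level, with its gold fluted tail visible at about (575,370). The tray is straight ahead.

Call:
drive_tool([
  [[1,-0.1,1,0.2,0],[1,-0.3,2.3,0.3,0],[1,-0.45,3.6,0.3,0],[1,-0.6,4.9,0.3,0],[1,-0.72,6,0.2,0],[1,-0.8,6.6,-0.5,0],[1,-0.8,6.8,-1.4,0],[1,-0.8,6.8,-2.0,0]],
])

```text
t: 7.53
position: [575.8, 267.0, 66.1]
eef_rot: [-2.084, -2.349, 0.0]
contact_force: [-0.3, -0.2, -0.9]
width: 0.081
grasp_force: 70.1
```

Run:
```python
from h import *
from plant import *
s=state();print(s["t"],s["position"],s["eef_rot"],s["contact_force"],s["width"],s["grasp_force"])
c=capture("scene")["image"];w=capture("wrist")["image"]
cv2.imwrite("pics/p6.png",np.hstack([cv2.resize(c[200:400,260:460],(400,400)),cv2.resize(w[:,120:520],(400,400))])[:,:,::-1])
```

```text
7.5333 [575.77186383 267.03891216  66.11460268] [-2.08424351e+00 -2.34925400e+00  4.99194551e-04] [-0.3239344  -0.21711703 -0.87751787] 0.08077269247264877 70.10541915893555
```

View pics/p6.png

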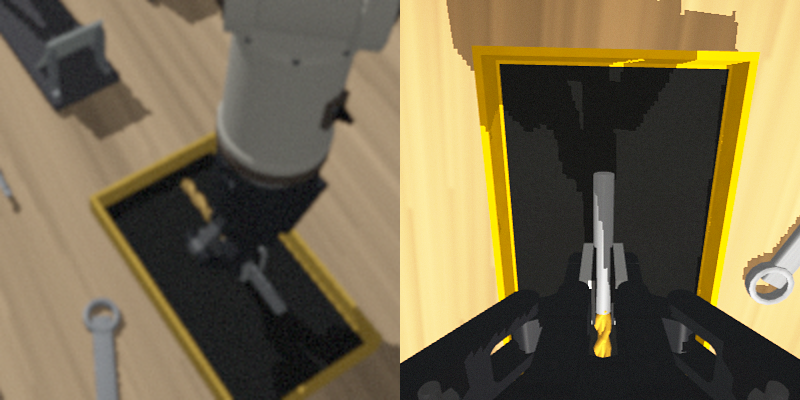

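The bit is inside the tray, centred and well clear of the walls. I'll lower it gently.

Call:
drive_tool([
  [[1,0,0,-0.4,0],[1,0,0,-0.8,0],[1,0,0,-1.1,0],[1,0,0,-1.25,0],[1,0,0,-1.3,0],[1,0,0,-1.3,0],[1,0,0,-1.3,0]],
])

```text
t: 8.22
position: [577.2, 265.5, 29.3]
eef_rot: [2.088, 2.347, 0.001]
contact_force: [1.3, -0.1, 0.3]
width: 0.081
grasp_force: 70.1
```

Call:
drive_tool([
  [[1,0,0,-0.06,0],[1,0,0,-0.12,0],[1,0,0,-0.12,0],[1,0,0,-0.12,0]],
])

```text
t: 8.55
position: [576.9, 265.3, 25.3]
eef_rot: [2.088, 2.347, 0.0]
contact_force: [0.0, 0.1, -0.5]
width: 0.08
grasp_force: 70.1
```

Call:
drive_tool([
  [[0.7,0,0,0,0],[0.5,0,0,0,0],[0.3,0,0,0,0],[0.3,0,0,0,0],[0.3,0,0,0,0],[0.3,0,0,0,0],[0.3,0,0,0,0],[0.3,0,0,0,0]],
])

```text
t: 9.22
position: [576.9, 265.2, 25.3]
eef_rot: [-2.088, -2.347, -0.0]
contact_force: [1.3, -0.1, -0.1]
width: 0.352
grasp_force: 0.0
```

Call:
drive_tool([
  [[0.3,0,0,0.5,0],[0.3,0,0,1,0],[0.3,0,0,2,0],[0.3,0,0,3,0],[0.3,0,0,4,0],[0.3,0,0,5,0],[0.3,0,0,5,0],[0.3,0,0,5,0]],
])

```text
t: 9.88
position: [578.5, 266.5, 179.6]
eef_rot: [2.086, 2.345, 0.009]
contact_force: [-1.0, 0.6, 0.1]
width: 0.351
grasp_force: 0.0
```

Run:
```python
from h import *
from plant import *
s=state();print(s["t"],s["position"],s["contact_force"],s["width"],s["grasp_force"])
c=capture("scene")["image"];w=capture("wrist")["image"]
cv2.imwrite("pics/p7.png",np.hstack([cv2.resize(c[100:400,200:500],(400,400)),cv2.resize(w[:,120:520],(400,400))])[:,:,::-1])
```

```text
9.8833 [578.46296381 266.50136347 179.59845454] [-0.95355445  0.6371264   0.06400402] 0.3508291786203832 0.0
```

View pics/p7.png

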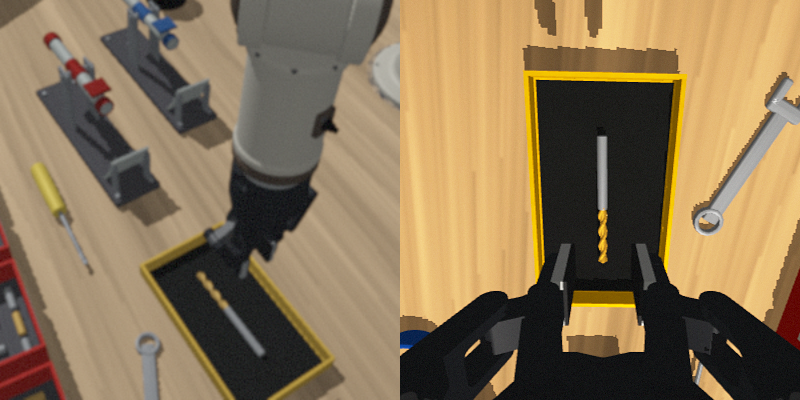

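The bit lies flat in the middle of the tray, from about (602,135) to (603,262) in the mosaic. The red tube is level and the gripper is clear.

```bash
python3 -c "from plant import job_done;print(job_done())"
```

```text
the job is handed in; nothing more can be done
None
```

The bit lies flat and released inside the yellow tray, the red tube is back level and the blue tube was left alone; I handed the job in at about 10 s on the robot's clock, and no verdict came back.

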